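Click the keeper collar onto the assembly stand to hold down a satellite end plate

ROBOT

A 6-joint arm with a two-finger parallel gripper is mounted at the origin on the work surface. World frame = base frame: x ahead of the robot, y to its left, z up, the work surface at z = 0. Lengths are in m, angles in rad, forces in N, time in s.
With the tool pointing down it reaches from about 0.375 to 0.9 m from the base axis. Payload 3.1 kg.
Tool frame: the origin (TCP) lies at the very end of the fingers, on their centre line; the grasp point (between the pads) lies 19 mm behind it; z points along the fingers, y is the direction in which the jaws open and shut (so a half turn about z gives the same grasp; the last joint's range is limited). The gripper opens to 85 mm and grips with 20 to 120 N. Pads are 22 mm wide; open, the fingers measure 114 mm over their backs; the gripper's body (76 mm by 85 mm) begins 54 mm behind the grasp point. The pads swing forward as they close: fully open they stand 13 mm farther back than shut.
Start: joints at [0.971, 0.527, 1.433, -0, 1.181, -0.178], TCP at [0.256, 0.57, 0.231] pointing down, gripper open.
Joint ranges: [-3.08, 3.08], [-0.75, 2.2], [0.22, 2.44], [-1.43, 4.57], [0, 2.65], [-2.85, 2.85]. Speed limits (rad/s): [2.79, 2.79, 3.14, 3.14, 3.14, 3.14].

INTERFACE

Orientations are given as a unit quaternion [x, y, z, w].
In Python, from station import manip gives the robot as it stands. The module is installed in compiled form; this text tells all that it offers.
- The arm moves only by the tool send_rows, never from a script. Its argument "commands" is a list of rows, each an object with "delta_pos": the shift along the world's x, y, z in cm, a list of three; "yaw": the turn about the world's z in rad. A call has 1 to 10 rows; each row shifts and turns the pose as measured when the row begins; what a row does not reach is not made up. A row lasts 1/8 s, in which the tool goes at most 62.5 mm and 10.7 degrees, less where a joint would pass 70% of its speed; a pose out of reach is approached as far as the arm can. A call is refused whole if a number of a shift passes 6.25 or a number of a turn 0.188, either way. A call with a gripper value outside its range is refused whole. "grip" is the closure, from -1 (fully open) to 1 (shut), set as the call begins (left out, the last holds). The fingers move at their own pace and stop on an object; "force" is the grip in N (left out, the last holds). Time passes only in rows, so rows that do not move let the fingers close. It gives the time, the measured TCP pose, the force and the opening at its end, in the units of the state.
- manip.sense(): the state, without advancing time (a new reading comes with each control period).
- manip.snapshot(name): name is "scene" or "side" or "wrist"; returns the picture (400x640x3 uint8, blue, green, red); there is no depth.
- manip.get_calibration(name): a dict with "fx", "fy", "cx", "cy" (pixels), "world_to_cam" (4x4, takes a point from world to camera coordinates); the wrist camera has in their place "mount" (4x4, takes a point from camera to tool coordinates, whose origin is the TCP and whose axes are the flange's). Camera axes: x right, y down, z forward; pixel columns grow to the right and rows downward; lengths in m; the calibration is good to about 2 mm. A picture is of the moment at which its call begins: read the wrist's pose just before it. get_calibration takes no time and is no camera call.
- manip.sign_off(): hands the job in, once; it reports no verdict.
The state is a dict: "t": time; "q": joint angles; "qd": joint speeds; "tau": joint torques, N m; "tcp_pos": TCP position; "tool_rot": TCP orientation; "force": force on the tool from outside, world axes, zero at the start; "ft_torque": the same for the moment, N m; "finger_gap": opening from 0.0 (shut) to 1.0 (fully open).
Only numpy, scipy, OpenCV 4.12 (cv2) and the standard library are available. Lean on these libraries where they do the work, as an engineer would, in place of code of your own. Each camera call takes 0.05 s, during which the arm holds its last target. There are 200 camera calls.

TASK

Lock the satellite end plate onto its assembly stand: pick up the big aluminium keeper collar, slide it over the stand's upright spindle and push it down against the sprung plate until the spindle's two balls click into it, then let go so that the collar stays latched and holds the plate down. Feel for the click and stop there, without forcing the collar, and leave the other things on the desk as they are.

Things in the scene. Friction and masses are not known exactly. Their poses are not given: they have to be found in the camera images.
- stand: fixed stand: dark round base 120 mm across, 14 mm high, with an upright steel spindle, 20 mm diameter, round (hemispherical) nose. The spindle is screwed up or down to suit the work: its nose tip is 78 to 94 mm above the desk, a setting that is not reported. Two opposite sprung balls stand 2 mm out of its sides, 26 mm below the nose tip. Origin: centre of the underside, on the spindle's axis
- plate (a joint): how far the end plate is pressed down on its spring, m: 0 free (about 3 N), 0.020 (5 N), at most 0.024. The plate is an aluminium frame 100 mm square, 3 mm thick, with spokes and a raised hub 42 mm across round the spindle. A latched collar keeps it 4 to 20 mm down, depending on the spindle's setting; without one the spring lifts it back to 0
- hub_top (a point): centre of the plate hub's upper face, on the spindle's axis, 62 mm above the desk when the plate is free; the collar's underside bears on it
- collar: keeper collar: knurled round aluminium sleeve, 42 mm outer diameter, 40 mm high, about 110 g, upright on the desk, mouth down. Mouth 27 mm wide and 4 mm deep, then a 21.6 mm lip 3 mm long, then an 8 mm tall groove for the balls, then a 21.6 mm bore up to a top with a 6 mm hole. Origin: centre of the underside; z along its axis to its top
- spacer: bystander: plain small aluminium tube, 26 mm in diameter, 30 mm high, standing. Origin: centre of the underside.
- screwdriver: bystander: red-handled screwdriver 170 mm long, lying on the desk. Origin under its middle; x along it.
- satellite: bystander: half-built satellite, open aluminium frame 100 x 100 x 114 mm with circuit boards inside. Origin: centre of the underside.
- collar_top (a point): centre of the collar's top, 40 mm over its underside. Sliding down, the lip meets the balls with the underside 27 mm below the nose tip; 8 to 16 N pushes it over them; 6 mm on they snap into the groove and draw it down, so the push falls by several N (the click). Latched, the underside is 35.5 mm below the tip; at 36.5 the nose stops it hard. Over 35 N on the stand damages it
Mind the look-alikes: they are no part of the job. Leave any green look-alike of the stand alone.

How it is judged:
On the way:
1. the collar is threaded upright on the spindle, the plate still up (horizontal distance between collar and stand below 0.004 m and z of collar in the frame of stand below 0.066 m and angle between collar's own z axis and vertical below 0.12 rad and value of joint plate below 0.003 m), for 0.1 s.
At the end, for the whole second after the job is handed in: the collar sits upright (within 0.1 rad) on the spindle, centred within 3 mm, bears on the plate's hub (within 4 mm) and, let go of and at rest, keeps the plate pressed down on its spring by more than 3 mm: it is latched (value of joint plate above 0.003 m and horizontal distance between collar and stand below 0.003 m and distance between collar and hub_top below 0.004 m and angle between collar's own z axis and vertical below 0.1 rad and linear speed of collar below 0.02 m/s); the robot touches nothing.
It fails at once if the collar is pressed on the stand with more than 35 N (contact force between collar and stand above 35 N).
It fails at once if the robot itself presses on the stand or the plate with more than 15 N (contact force between the arm and stand above 15 N).
It fails at once if the satellite is moved by more than 15 mm (distance of satellite from where it was at the start of the episode above 0.015 m).
It fails at once if the spacer is moved by more than 15 mm (distance of spacer from where it was at the start of the episode above 0.015 m).
It fails at once if the screwdriver is moved by more than 15 mm (distance of screwdriver from where it was at the start of the episode above 0.015 m).
It also fails if it takes over 46 s, if anything falls off the work surface, if the arm or the gripper's body presses on something with over 40 N, if the wrist force passes 120 N, or if a joint passes its speed limit or range.

## Working session

There is one attempt and no reset: what is moved stays moved. The work goes in short steps, Python scripts to look and compute and a tool call to move; the robot and the scene stay as the last step left them, time stands still between calls to the robot, and variables do not carry over. Pictures are saved under pics/ and viewed, about 8 in all and at most 12, crops included, and the job is handed in when it is done.

Besides the shell and the picture viewer there is one more tool, called after "Emit:" by a JSON object that holds its "op" and its "data", one argument or row to a line. send_rows: Moves the arm, as the interface text tells. Its arguments: {"type":"object","properties":{"commands":{"type":"array","items":{"type":"object","properties":{"delta_pos":{"type":"array","items":{"type":"number"}},"yaw":{"type":"number"}}}},"grip":{"type":"number"},"force":{"type":"number"}},"required":["commands"]}

```bash
mkdir -p pics; cat > h.py <<'E'
import numpy as np, cv2
from station import manip
def ray(name,u,v,cal=None,s=None):
    c=cal or manip.get_calibration(name)
    d=np.array([(u-c['cx'])/c['fx'],(v-c['cy'])/c['fy'],1.])
    if 'mount' in c:
        from scipy.spatial.transform import Rotation as R
        s=s or manip.sense(); T=np.eye(4); T[:3,:3]=R.from_quat(s['tool_rot']).as_matrix(); T[:3,3]=s['tcp_pos']
        M=T@np.array(c['mount'])
    else: M=np.linalg.inv(np.array(c['world_to_cam']))
    return M[:3,3],M[:3,:3]@d
def onz(name,u,v,z,s=None):
    o,d=ray(name,u,v,s=s); return o+d*(z-o[2])/d[2]
def tri(n1,p1,n2,p2):
    (o1,d1),(o2,d2)=ray(n1,*p1),ray(n2,*p2)
    t=np.linalg.lstsq(np.c_[d1,-d2],o2-o1,rcond=None)[0]
    a,b=o1+t[0]*d1,o2+t[1]*d2; return (a+b)/2,np.linalg.norm(a-b)
E
python3 - <<'E'
from h import *
s=manip.sense(); print(s)
for n in ('scene','side','wrist'):
    cv2.imwrite(f'pics/{n}0.png',manip.snapshot(n))
    c=manip.get_calibration(n); print(n,c)
E
```

```text
{'t': 0.0, 'q': array([ 9.70501376e-01,  5.28441605e-01,  1.43396052e+00,  1.62478742e-05,
        1.18137794e+00, -1.78524590e-01]), 'qd': array([ 0.00060871, -0.00178897, -0.00129416,  0.00041509,  0.00052801,
       -0.00096327]), 'tau': array([-7.64507536e-05, -4.42349017e+01, -1.78027457e+01, -2.34283743e-04,
        8.36425490e-03, -3.24975690e-05]), 'tcp_pos': array([0.25541873, 0.56961609, 0.23033019]), 'tool_rot': array([ 2.09328451e-01,  9.77844775e-01, -1.00897007e-03, -4.22166383e-04]), 'force': array([ 0.48057254, -0.27782979, -0.33071788]), 'ft_torque': array([-0.04932934,  0.02844217, -0.02287601]), 'finger_gap': 0.9985147215283735}
scene {'fx': 476.0326908875222, 'fy': 476.0326908875222, 'cx': 314.84419114601553, 'cy': 196.0450957715787, 'world_to_cam': array([[ 0.84331496,  0.53731188, -0.01076196, -0.4853878 ],
       [ 0.4116682 , -0.65873001, -0.62976509, -0.19033145],
       [-0.34546949,  0.52665997, -0.77671109,  1.53814601],
       [ 0.        ,  0.        ,  0.        ,  1.        ]])}
side {'fx': 365.17665224762544, 'fy': 365.17665224762544, 'cx': 322.93520308445443, 'cy': 194.68404972476068, 'world_to_cam': array([[ 0.99099839, -0.13350824, -0.00988618, -0.56921126],
       [-0.08761424, -0.59095629, -0.80193167,  0.09935655],
       [ 0.10122218,  0.79557917, -0.59733396,  0.9505666 ],
       [ 0.        ,  0.        ,  0.        ,  1.        ]])}
wrist {'fx': 349.9654756200181, 'fy': 349.9654756200181, 'cx': 319.47013449083283, 'cy': 206.56021396813185, 'mount': array([[-9.59938213e-04, -9.44821883e-01, -3.27583101e-01,
         8.43977428e-02],
       [ 9.99999477e-01, -7.91246992e-04, -6.48233188e-04,
        -1.48594203e-03],
       [ 3.53265759e-04, -3.27583551e-01,  9.44822148e-01,
        -1.43285787e-01],
       [ 0.00000000e+00,  0.00000000e+00,  0.00000000e+00,
         1.00000000e+00]])}
```

View pics/scene0.png

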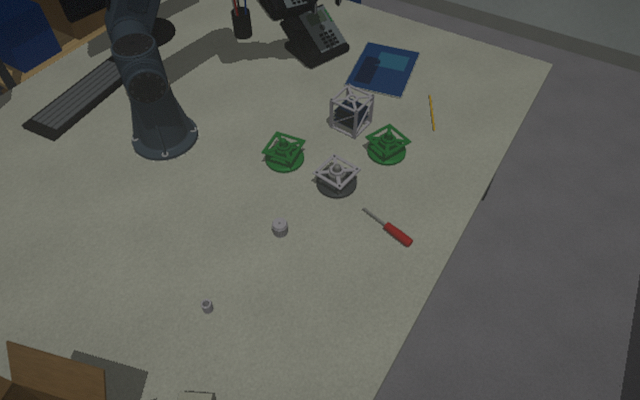

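View pics/side0.png

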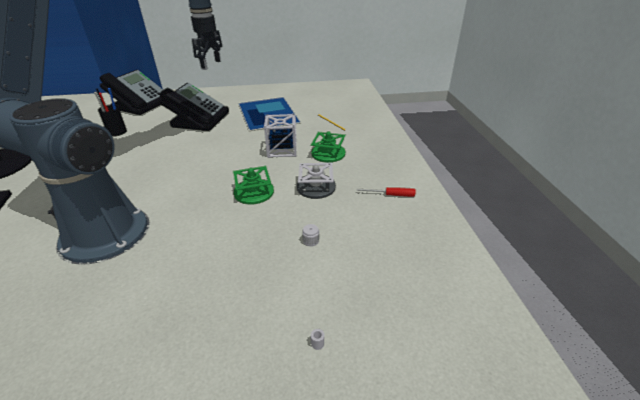

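The scene view shows the collar at (280,228), the spacer at (207,306), the grey stand at (337,178), and the satellite at (352,112). The green look-alikes flank the stand. In the side view the collar is at (311,236), the stand at (316,180), and the gripper is at the top.

```bash
python3 - <<'E'
from h import *
print('collar',onz('scene',280,221,.04),onz('side',311,230,.04),tri('scene',(280,221),'side',(311,230)))
print('hub',tri('scene',(337,170),'side',(316,171)), onz('scene',336,184,.0), onz('side',316,187,0.0))
for n,a,b in(('sat',(352,118),(281,140)),('spacer',(207,306),(318,341)),('sd1',(362,209),(357,191)),('sd2',(412,243),(415,192)),('g1',(285,157),(253,190)),('g2',(386,150),(329,152))):
    print(n,tri('scene',a,'side',b))
E
```

```text
collar [ 0.52826141 -0.0983357   0.04      ] [ 0.53042796 -0.11080171  0.04      ] (array([ 0.5288494 , -0.09872305,  0.03377768]), np.float64(0.008470249742216645))
hub (array([0.5709391 , 0.12690437, 0.05569556]), np.float64(0.001421996130324705)) [0.57168953 0.12230697 0.        ] [0.56976028 0.12304227 0.        ]
sat (array([0.48013702, 0.37183897, 0.03149357]), np.float64(0.009174143009489755))
spacer (array([ 0.51185195, -0.38530676,  0.00958064]), np.float64(0.004506978041137795))
sd1 (array([0.68504464, 0.07463115, 0.00843488]), np.float64(0.001817754705444838))
sd2 (array([0.85197842, 0.04594557, 0.00758183]), np.float64(0.001735982598799362))
g1 (array([0.38133588, 0.13243506, 0.00156393]), np.float64(0.001241827260170408))
g2 (array([0.63686533, 0.31640466, 0.00712958]), np.float64(0.004144433990639473))
```

Emit:
{"op": "send_rows", "data": {
  "commands": [
    {"delta_pos": [3.2, -4.5, 0.5]},
    {"delta_pos": [3.2, -4.5, 0.5]},
    {"delta_pos": [3.2, -4.5, 0.5]},
    {"delta_pos": [3.2, -4.5, 0.5]},
    {"delta_pos": [3.2, -4.5, 0]},
    {"delta_pos": [3.2, -4.5, 0]},
    {"delta_pos": [3.2, -4.5, 0]},
    {"delta_pos": [3.2, -4.5, 0]},
    {"delta_pos": [3.2, -4.5, 0]},
    {"delta_pos": [3.2, -4.5, 0]}
  ],
  "grip": -1
}}

```text
validation failed for argument at $.co...
```

Emit:
{"op": "send_rows", "data": {
  "commands": [
    {"delta_pos": [3.2, -4.5, 0.5], "yaw": 0.0},
    {"delta_pos": [3.2, -4.5, 0.5], "yaw": 0.0},
    {"delta_pos": [3.2, -4.5, 0.5], "yaw": 0.0},
    {"delta_pos": [3.2, -4.5, 0.5], "yaw": 0.0},
    {"delta_pos": [3.2, -4.5, 0.0], "yaw": 0.0},
    {"delta_pos": [3.2, -4.5, 0.0], "yaw": 0.0},
    {"delta_pos": [3.2, -4.5, 0.0], "yaw": 0.0},
    {"delta_pos": [3.2, -4.5, 0.0], "yaw": 0.0},
    {"delta_pos": [3.2, -4.5, 0.0], "yaw": 0.0},
    {"delta_pos": [3.2, -4.5, 0.0], "yaw": 0.0}
  ],
  "grip": -1.0,
  "force": 40
}}

```text
t: 1.4
tcp_pos: [0.5801, 0.1081, 0.2487]
tool_rot: [0.205, 0.979, -0.001, -0.001]
force: [0.4, 0.6, -0.4]
finger_gap: 1.005
```

```bash
python3 - <<'E'
from h import *
s=manip.sense(); print(s['t'],s['tcp_pos'],s['qd'].round(3)); cv2.imwrite('pics/w1.png',manip.snapshot('wrist')); np.save('s1.npy',s,allow_pickle=True)
E
```

```text
1.4 [0.58013631 0.10812794 0.24871147] [-0.67   0.24  -0.431  0.004  0.185 -0.666]
```

View pics/w1.png

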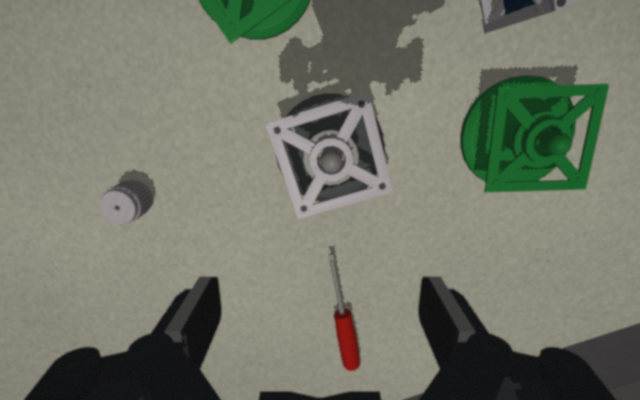

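The wrist view shows the stand hub and spindle nose at about (331,159), the collar's top hole at (117,207), and a green look-alike to the right. The arm was still moving when it was taken, so I'll repeat the picture at rest and measure.

```bash
python3 - <<'E'
from h import *
manip.snapshot('wrist'); s=manip.sense(); print(s['tcp_pos'],s['qd'].round(3)); im=manip.snapshot('wrist'); cv2.imwrite('pics/w2.png',im)
g=cv2.cvtColor(im,6)
c=cv2.HoughCircles(g[110:210,280:390],cv2.HOUGH_GRADIENT,1,3,param1=100,param2=12,minRadius=7,maxRadius=28)
print('hub',c[0][:8]+[280,110,0])
c=cv2.HoughCircles(g[170:240,80:170],cv2.HOUGH_GRADIENT,1,3,param1=100,param2=12,minRadius=12,maxRadius=28)
print('col',c[0][:5]+[80,170,0])
a=im[110:210,280:390]; b=im[160:260,70:180]
cv2.imwrite('pics/c2.png',cv2.resize(np.hstack([a,b]),None,fx=3.6,fy=3.6))
E
```

```text
[0.58323181 0.10469896 0.24870463] [ 0.072 -0.028  0.067  0.063  0.037  0.04 ]
hub [[333.5        152.5         23.        ]
 [334.5        156.5         23.        ]
 [329.5        145.5         20.5       ]
 [331.5        155.5         23.        ]
 [362.5        132.5         23.        ]
 [324.5        151.5         22.89999962]
 [320.5        158.5         27.39999962]
 [325.5        147.5         20.70000076]]
col [[118.5        206.5         23.60000038]
 [128.5        189.5         27.39999962]
 [120.5        203.5         20.29999924]
 [114.5        207.5         21.60000038]
 [113.5        211.5         24.        ]]
```

View pics/c2.png

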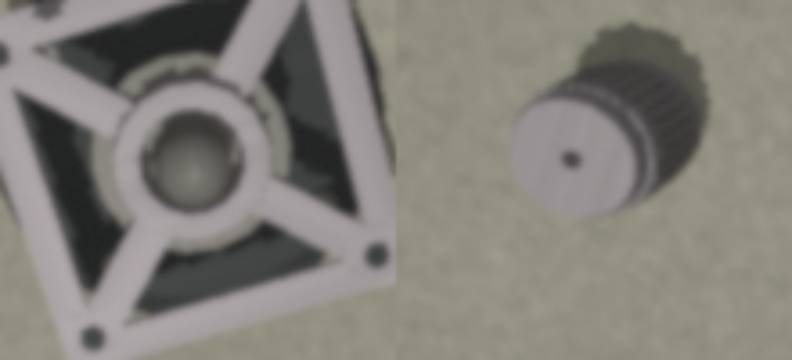

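The crop puts the hub's outer circle at pixel (333.6,154.4), radius about 21.7, and the collar's hole at (118.6,204.2).

```bash
python3 - <<'E'
from h import *
s=manip.sense(); print(s['tcp_pos'],s['qd'].round(3)); s=dict(s); s['tcp_pos']=np.array([0.58323181,0.10469896,0.24870463])
print('hub',onz('wrist',333.6,154.4,.062,s),'collar',onz('wrist',118.6,204.2,.04,s))
E
```

```text
[0.58089749 0.10720972 0.2484622 ] [ 0.058 -0.022  0.047  0.022  0.018  0.008]
hub [0.56722445 0.12430283 0.062     ] collar [ 0.52749107 -0.10649232  0.04      ]
```

Emit:
{"op": "send_rows", "data": {
  "commands": [
    {"delta_pos": [-1.0, -4.2, -1.0], "yaw": 0.0},
    {"delta_pos": [-1.1, -4.3, -1.5], "yaw": 0.0},
    {"delta_pos": [-1.1, -4.3, -2.0], "yaw": 0.0},
    {"delta_pos": [-1.1, -4.3, -2.0], "yaw": 0.0},
    {"delta_pos": [-0.7, -2.8, -1.5], "yaw": 0.0},
    {"delta_pos": [-0.3, -1.4, -0.5], "yaw": 0.0},
    {"delta_pos": [0.0, 0.0, 0.0], "yaw": 0.0},
    {"delta_pos": [0.0, 0.0, 0.0], "yaw": 0.0}
  ]
}}

```text
t: 2.55
tcp_pos: [0.5226, -0.1001, 0.1616]
tool_rot: [0.202, 0.979, 0.002, -0.002]
force: [-0.6, -0.7, 0.3]
finger_gap: 1.0
```

```bash
cat > look.py <<'E'
from h import *
import sys
n,u0,v0,u1,v1=sys.argv[1],*map(int,sys.argv[2:6])
s=manip.sense(); print(s['tcp_pos'],s['tool_rot'],s['force'],s['qd'].round(3)); im=manip.snapshot('wrist')
np.save('s.npy',s,allow_pickle=True)
a=im[v0:v1,u0:u1]; k=min(800/a.shape[1],600/a.shape[0]); print('k',k)
cv2.imwrite(f'pics/{n}.png',cv2.resize(a,None,fx=k,fy=k))
E
python3 look.py w3 0 0 640 400
```

```text
[ 0.52256132 -0.10010899  0.16164557] [ 0.20197079  0.97938646  0.00199327 -0.00244644] [-0.55982867 -0.73505225  0.32126069] [ 0.009 -0.004 -0.     0.003  0.002  0.002]
k 1.25
```

View pics/w3.png

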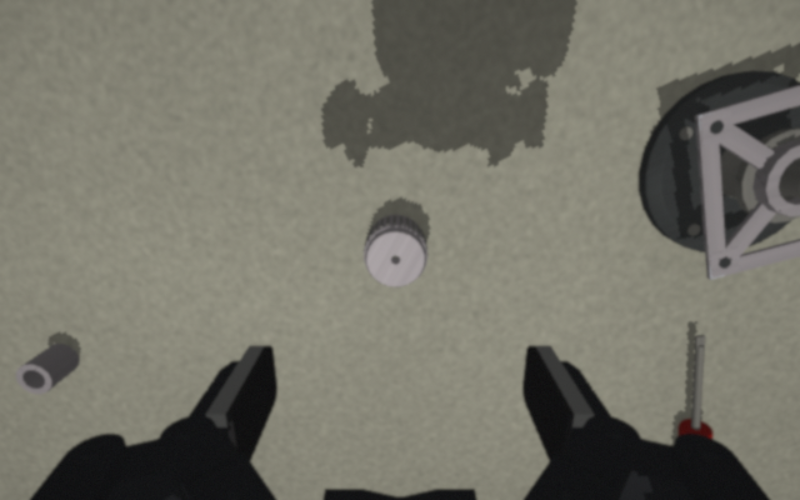

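The collar's hole is at (316.4,208) in full-image pixels, nearly on the jaws' centre line.

```bash
python3 - <<'E'
from h import *
s=np.load('s.npy',allow_pickle=True).item(); c=onz('wrist',316.4,208,.04,s); print(c,c-s['tcp_pos'])
E
```

```text
[ 0.52837222 -0.10672319  0.04      ] [ 0.0058109  -0.0066142  -0.12164557]
```

Emit:
{"op": "send_rows", "data": {
  "commands": [
    {"delta_pos": [0.3, -0.3, -2.5], "yaw": 0.0},
    {"delta_pos": [0.3, -0.3, -3.5], "yaw": 0.0},
    {"delta_pos": [0.0, 0.0, -3.5], "yaw": 0.0},
    {"delta_pos": [0.0, 0.0, -2.5], "yaw": 0.0},
    {"delta_pos": [0.0, 0.0, -1.5], "yaw": 0.0},
    {"delta_pos": [0.0, 0.0, -0.5], "yaw": 0.0},
    {"delta_pos": [0.0, 0.0, 0.0], "yaw": 0.0},
    {"delta_pos": [0.0, 0.0, 0.0], "yaw": 0.0}
  ]
}}

```text
t: 3.6
tcp_pos: [0.5361, -0.1013, 0.0238]
tool_rot: [0.197, 0.98, 0.001, 0.006]
force: [0.3, -1.2, 0.4]
finger_gap: 1.001
```

Emit:
{"op": "send_rows", "data": {
  "commands": [
    {"delta_pos": [-0.7, -0.5, -0.8], "yaw": 0.0},
    {"delta_pos": [0.0, 0.0, -0.5], "yaw": 0.0},
    {"delta_pos": [0.0, 0.0, 0.0], "yaw": 0.0},
    {"delta_pos": [0.0, 0.0, 0.0], "yaw": 0.0}
  ]
}}

```text
t: 4.1
tcp_pos: [0.5291, -0.1073, 0.0113]
tool_rot: [0.197, 0.98, 0.001, 0.007]
force: [-0.1, 0.0, 0.7]
finger_gap: 1.0
```

Emit:
{"op": "send_rows", "data": {
  "commands": [
    {"delta_pos": [0.0, 0.0, -0.3], "yaw": 0.0},
    {"delta_pos": [0.0, 0.0, 0.0], "yaw": 0.0},
    {"delta_pos": [0.0, 0.0, 0.0], "yaw": 0.0},
    {"delta_pos": [0.0, 0.0, 0.0], "yaw": 0.0},
    {"delta_pos": [0.0, 0.0, 0.0], "yaw": 0.0},
    {"delta_pos": [0.0, 0.0, 0.0], "yaw": 0.0}
  ],
  "grip": 1.0,
  "force": 60
}}

```text
t: 4.85
tcp_pos: [0.5295, -0.1072, 0.0086]
tool_rot: [0.197, 0.98, 0.001, 0.007]
force: [-0.3, -0.2, 0.8]
finger_gap: 0.488
```

Emit:
{"op": "send_rows", "data": {
  "commands": [
    {"delta_pos": [0.0, 0.0, 2.0], "yaw": 0.0},
    {"delta_pos": [0.0, 0.0, 4.0], "yaw": 0.0},
    {"delta_pos": [0.0, 0.5, 4.0], "yaw": 0.0},
    {"delta_pos": [0.6, 3.5, 3.0], "yaw": 0.0},
    {"delta_pos": [0.8, 4.5, 1.0], "yaw": 0.0},
    {"delta_pos": [0.8, 4.5, 0.0], "yaw": 0.0},
    {"delta_pos": [0.8, 4.0, 0.0], "yaw": 0.0},
    {"delta_pos": [0.5, 2.5, 0.0], "yaw": 0.0},
    {"delta_pos": [0.3, 1.0, 0.0], "yaw": 0.0},
    {"delta_pos": [0.0, 0.0, 0.0], "yaw": 0.0}
  ]
}}

```text
t: 6.1
tcp_pos: [0.5658, 0.1035, 0.1504]
tool_rot: [0.198, 0.98, 0.001, 0.005]
force: [0.3, 0.4, -1.6]
finger_gap: 0.486
```

Emit:
{"op": "send_rows", "data": {
  "commands": [
    {"delta_pos": [0.0, 0.0, 0.0], "yaw": 0.0},
    {"delta_pos": [0.0, 0.0, 0.0], "yaw": 0.0}
  ]
}}

```text
t: 6.35
tcp_pos: [0.5653, 0.1015, 0.1499]
tool_rot: [0.199, 0.98, 0.001, 0.005]
force: [-0.9, 0.5, -1.3]
finger_gap: 0.481
```

```bash
python3 look.py w4 200 60 440 400
```

```text
[0.56533519 0.10151021 0.1499308 ] [1.99437951e-01 9.79899717e-01 6.57962474e-04 4.54037806e-03] [-0.87481538  0.51197599 -1.34604371] [-0.011 -0.001  0.006 -0.003 -0.    -0.001]
k 1.7647058823529411
```

View pics/w4.png

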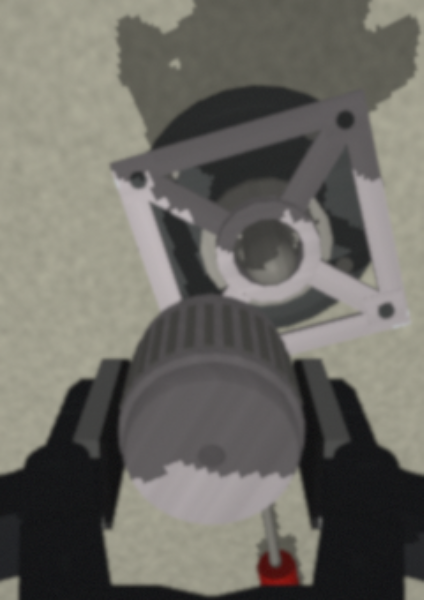

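The hub centre is at about (352.1,203.9) and the held collar's hole at (319.6,318.4).

```bash
python3 - <<'E'
from h import *
s=np.load('s.npy',allow_pickle=True).item(); h=onz('wrist',352.1,203.9,.062,s); c=onz('wrist',319.6,318.4,s['tcp_pos'][2]+.0314,s); print(h,c,'shift',h-c, 'hub-tcp',h-s['tcp_pos'])
E
```

```text
[0.56869191 0.12331885 0.062     ] [0.56389479 0.10032168 0.1813308 ] shift [ 0.00479712  0.02299717 -0.1193308 ] hub-tcp [ 0.00335672  0.02180863 -0.0879308 ]
```

Emit:
{"op": "send_rows", "data": {
  "commands": [
    {"delta_pos": [0.2, 1.0, -1.0], "yaw": 0.0},
    {"delta_pos": [0.2, 1.0, -1.5], "yaw": 0.0},
    {"delta_pos": [0.0, 0.2, -1.0], "yaw": 0.0},
    {"delta_pos": [0.0, 0.0, 0.0], "yaw": 0.0},
    {"delta_pos": [0.0, 0.0, 0.0], "yaw": 0.0},
    {"delta_pos": [0.0, 0.0, 0.0], "yaw": 0.0}
  ]
}}

```text
t: 7.15
tcp_pos: [0.5691, 0.1242, 0.1115]
tool_rot: [0.2, 0.98, 0.0, 0.004]
force: [-0.1, -0.9, -1.6]
finger_gap: 0.486
```

Emit:
{"op": "send_rows", "data": {
  "commands": [
    {"delta_pos": [0.0, 0.0, -0.4], "yaw": 0.0},
    {"delta_pos": [0.0, 0.0, -0.4], "yaw": 0.0},
    {"delta_pos": [0.0, 0.0, 0.0], "yaw": 0.0}
  ]
}}

```text
t: 7.52
tcp_pos: [0.5696, 0.1239, 0.1037]
tool_rot: [0.2, 0.98, 0.001, 0.004]
force: [0.1, 0.0, -1.3]
finger_gap: 0.484
```

```bash
python3 look.py w5 200 60 440 400; python3 - <<'E'
from h import *
im=manip.snapshot('side')
cv2.imwrite('pics/s5.png',cv2.resize(im[130:210,280:380],None,fx=7,fy=7,interpolation=cv2.INTER_CUBIC))
E
```

```text
[0.56957576 0.12389334 0.10374552] [2.00232167e-01 9.79738274e-01 5.10470682e-04 4.44221964e-03] [ 0.14249151  0.02493648 -1.26262192] [-0.001 -0.008 -0.004  0.001 -0.002  0.001]
k 1.7647058823529411
```

View pics/w5.png

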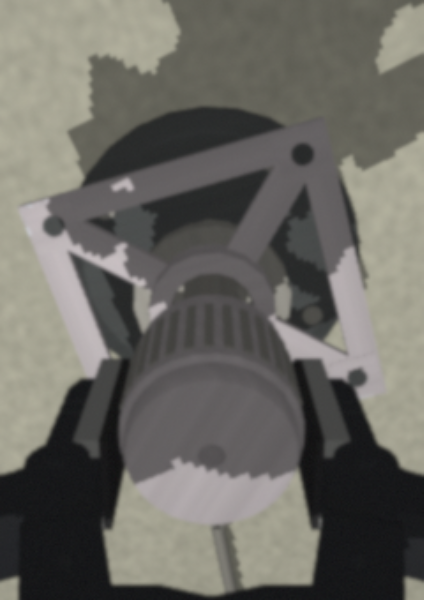

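The spindle and hub are just behind the collar. The hub's column is about 214 in the crop against the collar's 211, so roughly 1 mm off along the jaws. I'll compute it properly.

```bash
python3 - <<'E'
from h import *
from scipy.spatial.transform import Rotation as R
s=np.load('s.npy',allow_pickle=True).item(); A=R.from_quat(s['tool_rot']).as_matrix(); print(A.round(4))
for u in (213,214,215):
    h=onz('wrist',200+u/1.765,60+320/1.765,.062,s)   # row irrelevant for jaw direction
    print(u,(h-s['tcp_pos'])[:2]@A[:2,1])
c=onz('wrist',319.6,318.4,s['tcp_pos'][2]+.0314,s); print('hole',(c-s['tcp_pos'])[:2]@A[:2,1],(c-s['tcp_pos'])[:2]@A[:2,0])
E
```

```text
[[-9.198e-01  3.923e-01  8.900e-03]
 [ 3.924e-01  9.198e-01 -8.000e-04]
 [-8.500e-03  2.800e-03 -1.000e+00]]
213 -0.0008186125473903511
214 -0.0004902384997163656
215 -0.0001618615989186585
hole -0.0016465163562419576 0.0008538916645808323
```

Emit:
{"op": "send_rows", "data": {
  "commands": [
    {"delta_pos": [0.0, 0.0, -0.3], "yaw": 0.0},
    {"delta_pos": [0.0, 0.0, -0.2], "yaw": 0.0},
    {"delta_pos": [0.0, 0.0, 0.0], "yaw": 0.0}
  ]
}}

```text
t: 8.0
tcp_pos: [0.5699, 0.124, 0.0988]
tool_rot: [0.2, 0.98, 0.001, 0.005]
force: [-0.4, 0.3, -0.8]
finger_gap: 0.48
```

Emit:
{"op": "send_rows", "data": {
  "commands": [
    {"delta_pos": [0.02, 0.08, -0.2], "yaw": 0.0},
    {"delta_pos": [0.0, 0.0, -0.2], "yaw": 0.0},
    {"delta_pos": [0.0, 0.0, -0.2], "yaw": 0.0},
    {"delta_pos": [0.0, 0.0, 0.0], "yaw": 0.0}
  ]
}}

```text
t: 8.5
tcp_pos: [0.5701, 0.1249, 0.0923]
tool_rot: [0.2, 0.98, 0.001, 0.005]
force: [-0.6, -0.2, -2.0]
finger_gap: 0.486
```

Underside is about 84 mm up. I'll continue in small steps.

Emit:
{"op": "send_rows", "data": {
  "commands": [
    {"delta_pos": [0.0, 0.0, -0.2], "yaw": 0.0},
    {"delta_pos": [0.0, 0.0, -0.2], "yaw": 0.0},
    {"delta_pos": [0.0, 0.0, 0.0], "yaw": 0.0}
  ]
}}

```text
t: 8.88
tcp_pos: [0.5702, 0.1248, 0.0881]
tool_rot: [0.2, 0.98, 0.001, 0.005]
force: [-0.4, 0.5, -1.1]
finger_gap: 0.485
```

Emit:
{"op": "send_rows", "data": {
  "commands": [
    {"delta_pos": [0.0, 0.0, -0.2], "yaw": 0.0},
    {"delta_pos": [0.0, 0.0, -0.2], "yaw": 0.0},
    {"delta_pos": [0.0, 0.0, 0.0], "yaw": 0.0}
  ]
}}

```text
t: 9.25
tcp_pos: [0.5702, 0.1248, 0.0838]
tool_rot: [0.2, 0.98, 0.001, 0.005]
force: [-0.2, 0.2, -1.3]
finger_gap: 0.485
```

Emit:
{"op": "send_rows", "data": {
  "commands": [
    {"delta_pos": [0.0, 0.0, -0.2], "yaw": 0.0},
    {"delta_pos": [0.0, 0.0, -0.2], "yaw": 0.0},
    {"delta_pos": [0.0, 0.0, 0.0], "yaw": 0.0}
  ]
}}

```text
t: 9.62
tcp_pos: [0.5702, 0.1248, 0.0795]
tool_rot: [0.2, 0.98, 0.001, 0.005]
force: [0.6, 0.2, -1.4]
finger_gap: 0.484
```

Emit:
{"op": "send_rows", "data": {
  "commands": [
    {"delta_pos": [0.0, 0.0, -0.2], "yaw": 0.0},
    {"delta_pos": [0.0, 0.0, -0.2], "yaw": 0.0},
    {"delta_pos": [0.0, 0.0, 0.0], "yaw": 0.0}
  ]
}}

```text
t: 10.0
tcp_pos: [0.5703, 0.1248, 0.0752]
tool_rot: [0.2, 0.98, 0.001, 0.005]
force: [0.2, -0.6, -0.9]
finger_gap: 0.486
```

Emit:
{"op": "send_rows", "data": {
  "commands": [
    {"delta_pos": [0.0, 0.0, -0.2], "yaw": 0.0},
    {"delta_pos": [0.0, 0.0, 0.0], "yaw": 0.0},
    {"delta_pos": [0.0, 0.0, 0.0], "yaw": 0.0}
  ]
}}

```text
t: 10.38
tcp_pos: [0.5703, 0.1248, 0.0731]
tool_rot: [0.2, 0.98, 0.001, 0.005]
force: [0.4, 0.3, -1.2]
finger_gap: 0.486
```

Emit:
{"op": "send_rows", "data": {
  "commands": [
    {"delta_pos": [0.0, 0.0, -0.1], "yaw": 0.0},
    {"delta_pos": [0.0, 0.0, 0.0], "yaw": 0.0}
  ]
}}

```text
t: 10.62
tcp_pos: [0.5704, 0.1248, 0.0721]
tool_rot: [0.2, 0.98, 0.001, 0.005]
force: [0.4, -0.4, -1.3]
finger_gap: 0.488
```

Emit:
{"op": "send_rows", "data": {
  "commands": [
    {"delta_pos": [0.0, 0.0, -0.15], "yaw": 0.0},
    {"delta_pos": [0.0, 0.0, 0.0], "yaw": 0.0}
  ]
}}

```text
t: 10.88
tcp_pos: [0.5705, 0.1248, 0.0707]
tool_rot: [0.2, 0.98, 0.001, 0.005]
force: [0.4, -0.1, -0.4]
finger_gap: 0.484
```

Emit:
{"op": "send_rows", "data": {
  "commands": [
    {"delta_pos": [0.0, 0.0, -0.15], "yaw": 0.0}
  ]
}}

```text
t: 11.0
tcp_pos: [0.5705, 0.1248, 0.0694]
tool_rot: [0.2, 0.98, 0.001, 0.005]
force: [-0.5, -0.4, -0.1]
finger_gap: 0.481
```

Emit:
{"op": "send_rows", "data": {
  "commands": [
    {"delta_pos": [0.0, 0.0, -0.15], "yaw": 0.0}
  ]
}}

```text
t: 11.12
tcp_pos: [0.5705, 0.1248, 0.0679]
tool_rot: [0.2, 0.98, 0.001, 0.005]
force: [-1.1, -0.5, 0.6]
finger_gap: 0.49
```

Emit:
{"op": "send_rows", "data": {
  "commands": [
    {"delta_pos": [0.0, 0.0, -0.15], "yaw": 0.0}
  ]
}}

```text
t: 11.25
tcp_pos: [0.5705, 0.1248, 0.0664]
tool_rot: [0.2, 0.98, 0.001, 0.005]
force: [-0.3, -0.5, 0.8]
finger_gap: 0.486
```

Emit:
{"op": "send_rows", "data": {
  "commands": [
    {"delta_pos": [0.0, 0.0, -0.15], "yaw": 0.0}
  ]
}}

```text
t: 11.38
tcp_pos: [0.5705, 0.1249, 0.0649]
tool_rot: [0.2, 0.98, 0.001, 0.005]
force: [-0.5, 0.8, 1.4]
finger_gap: 0.49
```

Emit:
{"op": "send_rows", "data": {
  "commands": [
    {"delta_pos": [0.0, 0.0, -0.15], "yaw": 0.0}
  ]
}}

```text
t: 11.5
tcp_pos: [0.5705, 0.1248, 0.0633]
tool_rot: [0.2, 0.98, 0.001, 0.005]
force: [-0.7, 0.5, 0.8]
finger_gap: 0.483
```

Emit:
{"op": "send_rows", "data": {
  "commands": [
    {"delta_pos": [0.0, 0.0, -0.15], "yaw": 0.0}
  ]
}}

```text
t: 11.62
tcp_pos: [0.5705, 0.1249, 0.0617]
tool_rot: [0.2, 0.98, 0.001, 0.005]
force: [0.0, -0.6, 0.3]
finger_gap: 0.485
```

Emit:
{"op": "send_rows", "data": {
  "commands": [
    {"delta_pos": [0.0, 0.0, -0.15], "yaw": 0.0}
  ]
}}

```text
t: 11.75
tcp_pos: [0.5705, 0.1248, 0.0602]
tool_rot: [0.2, 0.98, 0.001, 0.005]
force: [-1.5, 0.3, 3.4]
finger_gap: 0.49
```

Emit:
{"op": "send_rows", "data": {
  "commands": [
    {"delta_pos": [0.0, 0.0, -0.15], "yaw": 0.0}
  ]
}}

```text
t: 11.88
tcp_pos: [0.5707, 0.1246, 0.0593]
tool_rot: [0.2, 0.98, 0.0, 0.006]
force: [-3.0, -1.4, 11.2]
finger_gap: 0.487
```

Emit:
{"op": "send_rows", "data": {
  "commands": [
    {"delta_pos": [0.0, 0.0, -0.15], "yaw": 0.0}
  ]
}}

```text
t: 12.0
tcp_pos: [0.5708, 0.1243, 0.0589]
tool_rot: [0.2, 0.98, 0.0, 0.006]
force: [-2.7, -0.7, 14.0]
finger_gap: 0.486
```

Emit:
{"op": "send_rows", "data": {
  "commands": [
    {"delta_pos": [0.0, 0.0, -0.18], "yaw": 0.0}
  ]
}}

```text
t: 12.12
tcp_pos: [0.5709, 0.1243, 0.0588]
tool_rot: [0.2, 0.98, 0.0, 0.006]
force: [-4.0, -0.6, 13.9]
finger_gap: 0.488
```

Emit:
{"op": "send_rows", "data": {
  "commands": [
    {"delta_pos": [0.0, 0.0, -0.18], "yaw": 0.0}
  ]
}}

```text
t: 12.25
tcp_pos: [0.5709, 0.1243, 0.0586]
tool_rot: [0.2, 0.98, 0.0, 0.006]
force: [-4.4, -0.0, 13.4]
finger_gap: 0.486
```

Emit:
{"op": "send_rows", "data": {
  "commands": [
    {"delta_pos": [0.0, 0.0, -0.18], "yaw": 0.0}
  ]
}}

```text
t: 12.38
tcp_pos: [0.5709, 0.1243, 0.0585]
tool_rot: [0.199, 0.98, 0.0, 0.007]
force: [-3.1, -0.4, 11.5]
finger_gap: 0.487
```

Emit:
{"op": "send_rows", "data": {
  "commands": [
    {"delta_pos": [-0.05, 0.03, -0.22], "yaw": 0.0}
  ]
}}

```text
t: 12.5
tcp_pos: [0.5708, 0.1244, 0.0576]
tool_rot: [0.199, 0.98, 0.0, 0.007]
force: [-0.8, -2.1, 4.1]
finger_gap: 0.487
```

Emit:
{"op": "send_rows", "data": {
  "commands": [
    {"delta_pos": [-0.03, 0.02, -0.25], "yaw": 0.0}
  ]
}}

```text
t: 12.62
tcp_pos: [0.5708, 0.1243, 0.0558]
tool_rot: [0.199, 0.98, 0.0, 0.008]
force: [-0.4, -1.8, 2.0]
finger_gap: 0.487
```

Emit:
{"op": "send_rows", "data": {
  "commands": [
    {"delta_pos": [-0.02, 0.02, -0.12], "yaw": 0.0}
  ]
}}

```text
t: 12.75
tcp_pos: [0.5707, 0.1243, 0.0541]
tool_rot: [0.199, 0.98, -0.0, 0.008]
force: [0.9, -2.1, -4.9]
finger_gap: 0.489
```

Emit:
{"op": "send_rows", "data": {
  "commands": [
    {"delta_pos": [-0.02, 0.02, -0.12], "yaw": 0.0}
  ]
}}

```text
t: 12.88
tcp_pos: [0.5707, 0.1243, 0.0526]
tool_rot: [0.199, 0.98, -0.0, 0.008]
force: [0.4, -0.8, 2.2]
finger_gap: 0.491
```

The push fell by over 15 N and the collar was drawn down (fz −4.9), which is the click. I'll settle one row before looking.

Emit:
{"op": "send_rows", "data": {
  "commands": [
    {"delta_pos": [0.0, 0.0, 0.0], "yaw": 0.0},
    {"delta_pos": [0.0, 0.0, 0.0], "yaw": 0.0}
  ]
}}

```text
t: 13.12
tcp_pos: [0.5707, 0.1243, 0.0525]
tool_rot: [0.199, 0.98, -0.0, 0.008]
force: [-0.9, -1.2, 1.3]
finger_gap: 0.488
```

```bash
python3 look.py w6 200 60 440 400
```

```text
[0.57072922 0.12429598 0.05250766] [ 1.99253843e-01  9.79915794e-01 -1.28832619e-04  7.93264028e-03] [-0.89859044 -1.20430445  1.32154338] [-0.001  0.    -0.002 -0.001  0.003  0.002]
k 1.7647058823529411
```

View pics/w6.png

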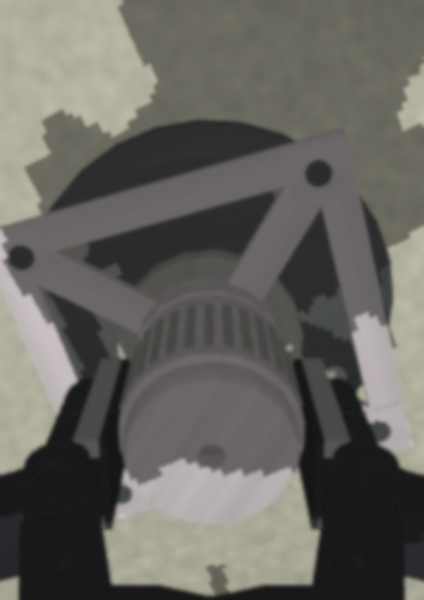

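The collar sits on the hub. Its hole is still at (211,455) in the crop, so it hasn't slipped in the grip. Releasing and lifting away.

Emit:
{"op": "send_rows", "data": {
  "commands": [
    {"delta_pos": [0.0, 0.0, 0.0], "yaw": 0.0},
    {"delta_pos": [0.0, 0.0, 0.0], "yaw": 0.0},
    {"delta_pos": [0.0, 0.0, 0.0], "yaw": 0.0},
    {"delta_pos": [0.0, 0.0, 0.0], "yaw": 0.0},
    {"delta_pos": [0.0, 0.0, 0.0], "yaw": 0.0}
  ],
  "grip": -1.0
}}

```text
t: 13.8
tcp_pos: [0.5706, 0.125, 0.0522]
tool_rot: [0.199, 0.98, 0.0, 0.008]
force: [-1.4, -0.7, -0.3]
finger_gap: 1.003
```

Emit:
{"op": "send_rows", "data": {
  "commands": [
    {"delta_pos": [0.0, 0.0, 1.0], "yaw": 0.0},
    {"delta_pos": [0.0, 0.0, 3.0], "yaw": 0.0},
    {"delta_pos": [0.0, 0.0, 4.0], "yaw": 0.0},
    {"delta_pos": [0.0, 0.0, 4.0], "yaw": 0.0},
    {"delta_pos": [0.0, 0.0, 2.0], "yaw": 0.0},
    {"delta_pos": [0.0, 0.0, 1.0], "yaw": 0.0},
    {"delta_pos": [0.0, 0.0, 0.0], "yaw": 0.0},
    {"delta_pos": [0.0, 0.0, 0.0], "yaw": 0.0},
    {"delta_pos": [0.0, 0.0, 0.0], "yaw": 0.0}
  ]
}}

```text
t: 14.92
tcp_pos: [0.5685, 0.1248, 0.208]
tool_rot: [0.199, 0.98, 0.0, 0.007]
force: [0.5, 1.1, -0.2]
finger_gap: 0.996
```

```bash
python3 look.py w7 200 60 440 400
```

```text
[0.56853687 0.12484865 0.20802779] [1.99459570e-01 9.79882272e-01 1.11739778e-04 6.82638978e-03] [ 0.52042711  1.09055983 -0.18854586] [-0.001  0.009  0.009  0.001  0.     0.   ]
k 1.7647058823529411
```

View pics/w7.png

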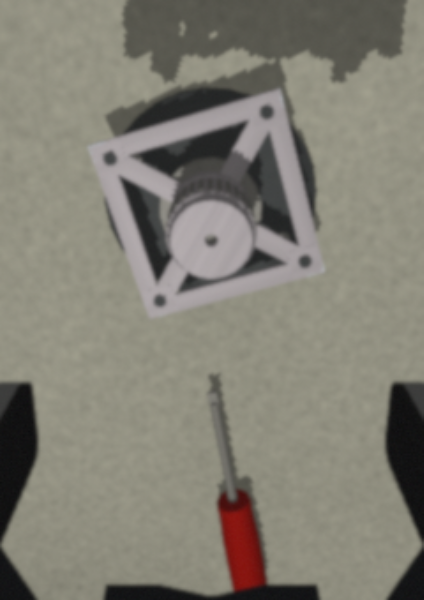

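```bash
python3 - <<'E'
from h import *
s7=np.load('s.npy',allow_pickle=True).item(); f=lambda p,k,u,v:(p[0]/k+u,p[1]/k+v)
s2=dict(s7); s2['tcp_pos']=np.array([0.58323,0.10470,0.24870])
sp=lambda s,a,b,z:np.linalg.norm(onz('wrist',*a,z,s)-onz('wrist',*b,z,s))
a2,b2=f((377,255),3.6,280,110),f((93,338),3.6,280,110)
a7,b7=f((305,261),1.7647,200,60),f((160,300),1.7647,200,60)
for z0 in (.05,.056,.059):
    S=sp(s2,a2,b2,z0); zs=np.arange(0,.08,.001); print(z0,S,'now z',zs[np.argmin([abs(sp(s7,a7,b7,z)-S) for z in zs])])
for z in (.0825,.10): print(z,onz('wrist',*f((211,240),1.7647,200,60),z,s7))
E
```

```text
0.05 0.08364836666907109 now z 0.031
0.056 0.0821758768394768 now z 0.037
0.059 0.08143963192467966 now z 0.04
0.0825 [0.56940998 0.12315479 0.0825    ]
0.1 [0.56410958 0.12535675 0.1       ]
```

The plate measures about 19 mm below free, and the collar is centred at (0.569,0.123) on the hub. Handing in.

```bash
python3 -c "
from station import manip
manip.sign_off(); print(manip.sense()['t'])"
```

```text
the job is handed in; nothing more can be done
the job is handed in; nothing more can be done
```

The collar is latched on the stand's spindle and holds the plate down. I handed the job in at about 15 s of the 46 s allowed. The hand-in reports no verdict.

- **Threading:** I gripped the collar high, centred it over the spindle from the wrist camera, and lowered it in small steps. It paused on the spindle, its underside about 64 mm above the desk, before it touched the plate's hub.
- **Click:** The push peaked at about 14 N on the wrist as the lip met the balls. It then fell, and the wrist force turned to −4.9 N as the collar was drawn down. I pushed one more small step, about 1.5 mm, let it settle, then let go and lifted clear.
- **Last checks:** In the last wrist picture the plate measures about 19 mm below its free height, from the spacing of its corner holes. The collar sits upright at (0.569, 0.123), within about 1 mm of where I measured the hub. The gripper was well clear.
- **Weak spots:** While the lip was on the balls there was a side force of up to about 4 N, which I eased with small corrections. I did not re-measure the bystanders. The screwdriver looked undisturbed in the last picture, and the arm's path stayed clear of the spacer and the satellite. No check failed.

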